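Work the sagging bolt of the sample pen and hold its gate ajar

ROBOT

A 6-joint arm with a two-finger parallel gripper is mounted at the origin on the work surface. World frame = base frame: x ahead of the robot, y to its left, z up, the work surface at z = 0. Lengths are in mm, angles in rad, forces in N, time in s.
With the tool pointing down it reaches from about 375 to 900 mm from the base axis. Payload 3.1 kg.
Tool frame: the origin (TCP) lies at the very end of the fingers, on their centre line; the grasp point (between the pads) lies behind it (r.pinch_z is the z of the grasp point in the tool frame, in mm); z points along the fingers, y is the line along which they close (so a half turn about z gives the same grasp; the last joint's range is limited). The gripper opens to 85 mm and grips with 20 to 120 N. Pads are 22 mm wide; open, the fingers measure 114 mm over their backs; the gripper's body (76 mm by 85 mm) begins 54 mm behind the grasp point. The pads swing forward as they close: fully open they stand 13 mm farther back than shut.
Start: joints at [1.113, 0.527, 1.433, -0, 1.181, -0.178], TCP at [171.961, 600.855, 231.31] pointing down, gripper open.
Joint ranges: [-3.08, 3.08], [-0.75, 2.2], [0.22, 2.44], [-1.43, 4.57], [0, 2.65], [-2.85, 2.85]. Speed limits (rad/s): [2.79, 2.79, 3.14, 3.14, 3.14, 3.14].

INTERFACE

Orientations are given as a rotation vector (axis times angle).
In Python, from plant import r gives the robot as it stands.
- The arm moves only by the shell command python3 -m crank 'ROWS' [OPENING] [FORCE]. ROWS is JSON, a list of rows, each a list of 6 numbers: the shift along the world's x, y, z as a fraction of full scale, then the turn, a rotation vector about the world's x, y, z as a fraction of full scale. A call has 1 to 8 rows; each row shifts and turns the commanded pose from where the row before left it; what a row does not reach is not made up. Full scale, the value 1, is 2 cm for a shift and 5 degrees for a turn. A row lasts 1/10 s, in which the tool goes at most 50 mm and 8.59 degrees, less where a joint would pass 70% of its speed; a pose out of reach is approached as far as the arm can. A call with a number of a shift or a turn outside -1 to 1 is refused whole. A call with a gripper value outside its range is refused whole. OPENING is the closure, from -1 (fully open) to 1 (shut), set as the call begins (- or left out, the last holds). The fingers move at their own pace and stop on an object; FORCE is the grip in N (left out, the last holds). Time passes only in rows, so rows that do not move let the fingers close. It gives the time, the measured TCP pose, the force, the opening and the grip force at its end, in the units of the state.
- r.read_state(): the state, without advancing time (a new reading comes with each control period).
- r.grab_frame(name): name is "side" or "top" or "wrist"; returns a dict with "pixels" (420x560x3 uint8, blue, green, red), "K" (3x3 intrinsics, pixels), "dist_coeffs" ([k1, k2, p1, p2, k3] as OpenCV has them; the pictures are not rectified), "R" (3x3) and "t" (3): a world point X has camera coordinates R X + t. Camera axes: x right, y down, z forward; pixel columns grow to the right and rows downward; lengths in mm; the calibration is good to about 2 mm. A picture is of the moment at which its call begins. There is no depth.
- r.hand_in(): hands the job in; it is judged then, once.
The state is a dict: "clock": time; "joint_positions": joint angles; "qd": joint speeds; "joint_torque": joint torques, N m; "ee_pos": TCP position; "orientation": TCP orientation; "wrist_force": force on the tool from outside, world axes, zero at the start; "moment": the same for the moment, N m; "gripper_width": finger opening in mm; "gripper_force": force on a finger pad.
Only numpy, scipy, OpenCV 4.12 (cv2) and the standard library are available. Lean on these libraries where they do the work, as an engineer would, in place of code of your own. Each camera call takes 0.05 s, during which the arm holds its last target. There are 200 camera calls.

TASK

The bolt on the sample pen's gate has sagged and its nose catches behind the bent lip of the keeper: lift the bolt by its knob, draw it back over the lip until it is clear of the keeper, then swing the gate towards the robot about a hand's width ajar (8 cm at its free edge) and never fling it wide. The gate's spring pulls it shut, so finish while still holding the gate there with the gripper, and leave the tube rack, bottle and jar around it where they stand.

Things in the scene. Friction and masses are not known exactly. Their poses are not given: they have to be found in the camera images.
- pen: Fixed low pen of aluminium bars and clear panels, 330 mm wide (y), 235 mm deep (x). Origin on the counter (z = 0) below the middle of the closed gate; own x points into the pen (away from the robot), y along the closed gate to its hinge. The gate fills the front; hinge post at y = +152 mm (140 mm high), keeper post at y = -157 mm (120 mm high).
- keeper (a point): Middle of the top edge of the bent lip (24 x 6 mm across the bolt's path, 133 mm above the counter) of the steel keeper on the keeper post. Behind the lip, away from the gate, stand two upright cheeks 22 mm apart, 6 to 28 mm on, up to 172 mm above the counter, with the bolt's tip between them.
- gate: Swing gate, aluminium bars with a clear panel, 260 mm wide; top rail 30 mm thick, its top at z = 120 mm. Origin on the hinge line at counter level; own y runs from free edge to hinge, x into the pen when shut. Two bolt guides (26 mm across, up to z = 174 mm) stand on the rail 245 and 70 mm from the hinge line.
- gate_hinge (a point): Point on the gate's vertical hinge line, 120 mm above the counter.
- gate_edge (a point): Top of the gate's free edge, 260 mm from the hinge line, 120 mm above the counter.
- gate_swing (a joint): Gate angle, rad: 0 shut, grows as the free edge swings towards the robot (clockwise seen from above), to 1.3. A spring pulls it shut with about 0.32 N m at 0 and 0.57 N m at 0.31 rad. 8 cm at the free edge is 0.31 rad.
- bolt: Brass barrel bolt along the gate's top rail: rod 12 mm thick, 236 mm long, about 220 g. Origin on the rod's axis below the knob, 190 mm from the hinge line and 140 mm above the counter when home. Own y points to the hinge; the tip is 108 mm from the origin towards -y, with an 8 mm nose under it, down to 16 mm below the rod's axis.
- knob (a point): Centre of the top face of the bolt's knob: a plain round upright pin 18 mm thick that stands 44 mm clear above the rod (top 50 mm above the rod's axis, 190 mm above the counter when sagged). Free space of 50 mm on both sides along the rod and more across it.
- bolt_draw (a joint): How far the bolt is drawn back along the gate towards the hinge, m: 0 fully home to 0.05 fully back; about 1.5 N friction. Unlifted it stops at 0.009 where the nose meets the lip; beyond 0.025 the nose is past the lip, and beyond 0.031 the tip is clear of the keeper and the gate can swing.
- bolt_lift (a joint): How far the bolt is lifted in its worn guides, m: 0 sagged to 0.018 at the top; it drops back by its weight. The nose clears the lip when lifted more than 0.009.
- tube_rack: Bystander: white rack of capped tubes inside the pen, 70 x 160 x 94 mm, origin under its middle.
- reagent: Bystander: amber bottle, 56 mm thick, 120 mm high, beside the hinge post, origin under its middle.
- jar: Bystander: white jar, 60 mm thick, 70 mm high, beside the keeper post, origin under its middle.

How it is judged:
By the outcome, as a careful person would: the job done as asked, in the order asked, and still so for the second after the job is handed in, while the arm keeps its last pose, push and grip.
It also fails if it takes over 35 s, if anything falls off the work surface, if the arm or the gripper's body presses on something with over 40 N, if the wrist force passes 120 N, or if a joint passes its speed limit or range.

## Working session

There is one attempt and no reset: what is moved stays moved. The work goes in short steps, Python scripts to look and compute and a shell command to move; the robot and the scene stay as the last step left them, time stands still between calls to the robot, and variables do not carry over. Pictures are saved under pics/ and viewed, at most 10 in all, crops included, and the job is handed in when it is done.

```bash
mkdir -p pics; ls; python3 - <<'E'
from plant import r
import cv2,pickle
for n in("top","side"):
    f=r.grab_frame(n);cv2.imwrite(f"pics/{n}0.png",f["pixels"]);pickle.dump(f,open(f"{n}0.pkl","wb"))
    print(n,f["K"],f["dist_coeffs"],f["R"],f["t"])
print(r.read_state(),r.pinch_z)
E
```

```text
pics
top [[469.86004239   0.         274.97713085]
 [  0.         469.86004239 209.16834869]
 [  0.           0.           1.        ]] [-0.15774506  0.          0.          0.          0.        ] [[-0.00211315 -0.99993787  0.01094489]
 [-0.99696009  0.00125416 -0.07790388]
 [ 0.07788532 -0.01107624 -0.99690079]] [  81.35958475  661.46131847 1274.17458382]
side [[400.58444385   0.         281.68334924]
 [  0.         400.58444385 205.77237669]
 [  0.           0.           1.        ]] [-0.03911459  0.          0.          0.          0.        ] [[ 0.98581451 -0.16662085 -0.02018044]
 [-0.123176   -0.63656397 -0.76132384]
 [ 0.11400628  0.75300983 -0.64805769]] [-637.40151774  218.63407698  823.18312308]
{'clock': 0.1, 'joint_positions': array([ 1.11353586e+00,  5.28381531e-01,  1.43375052e+00, -3.30734951e-05,
        1.18140984e+00, -1.78506022e-01]), 'qd': array([-1.89354485e-03, -4.01788066e-03, -3.33168555e-03, -8.93474207e-04,
       -2.64627766e-05,  8.79639837e-04]), 'joint_torque': array([-6.50000275e-04, -4.43303454e+01, -1.78585750e+01, -2.43842469e-04,
        3.88192871e-03,  1.83024603e-06]), 'ee_pos': array([171.67344791, 600.30023766, 230.43388301]), 'orientation': array([-4.36349794e-01, -3.11055455e+00,  2.92292877e-03]), 'wrist_force': array([-0.02128578, -0.6466272 , -0.24152031]), 'moment': array([-0.03219415, -0.01700931,  0.00573635]), 'gripper_force': 0.0, 'gripper_width': 85.12032185210951} -18.700000000000003
```

View pics/top0.png

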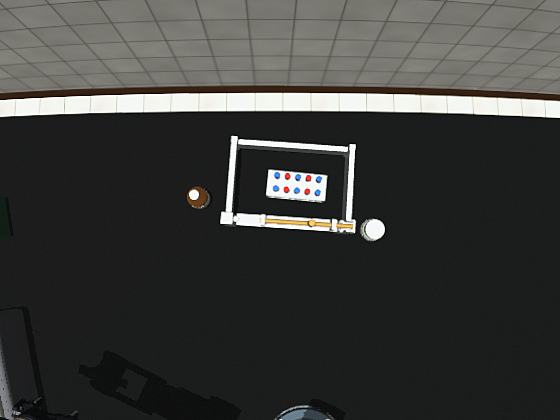

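View pics/side0.png

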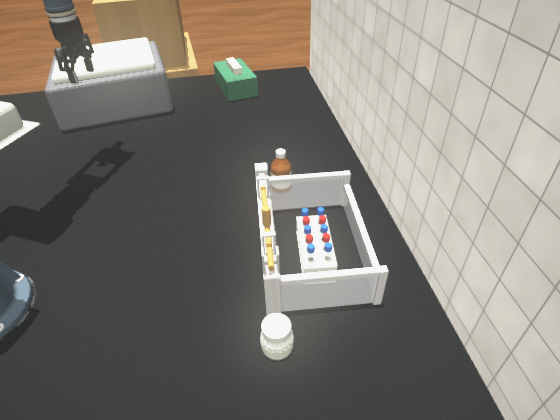

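The top view shows the knob near (312,223), the hinge post at (227,218) and the keeper end at (350,226). In the side view the knob is near (266,213). I'll enlarge both.

```bash
python3 - <<'E'
import cv2,numpy as np
a=cv2.imread("pics/top0.png")[195:245,215:375];b=cv2.imread("pics/side0.png")[150:320,230:310]
a=cv2.resize(a,None,fx=5,fy=5,interpolation=cv2.INTER_CUBIC);cv2.imwrite("pics/c1.png",a)
b=cv2.resize(cv2.rotate(b,cv2.ROTATE_90_COUNTERCLOCKWISE),None,fx=4.7,fy=4.7,interpolation=cv2.INTER_CUBIC)
c=np.zeros((250+b.shape[0],800,3),np.uint8);c[:250,:800]=a;c[250:,:b.shape[1]]=b[:,:800];cv2.imwrite("pics/c2.png",c[:600]);print(c.shape)
E
```

```text
(626, 800, 3)
```

View pics/c2.png

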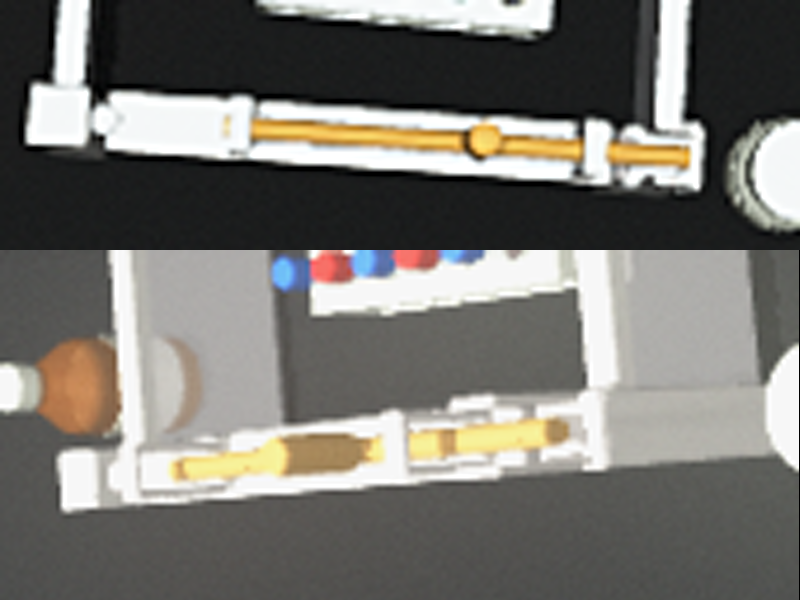

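The enlarged top view shows the knob top at crop (486,138), the rod tip at (690,156), the rod by the far guide at (250,128) and the hinge pin at (104,120).

```bash
cat > h.py <<'E'
import cv2,numpy as np
def back(f,uv,z):
    n=cv2.undistortPoints(np.array([[uv]],float),f["K"],f["dist_coeffs"])[0,0]
    R=np.array(f["R"]);C=-R.T@f["t"];d=R.T@np.array([*n,1]);return C+d*(z-C[2])/d[2]
E
python3 - <<'E'
import pickle,numpy as np
from h import *
f=pickle.load(open("top0.pkl","rb"))
g=lambda x,y:(215+x/5-.4,195+y/5-.4)
P={k:back(f,g(*p),z) for k,p,z in[("knob",(486,138),190),("tip",(690,156),146),("rod",(250,128),146),("rodmid",(440,138.),146),("hinge",(104,120),125)]}
for k in P: print(k,P[k].round(1))
d=P["rod"]-P["tip"];print(np.degrees(np.arctan2(d[1],d[0])))
for a,b in(("tip","knob"),("knob","hinge")):print(a,b,np.linalg.norm((P[a]-P[b])[:2]))
s=pickle.load(open("side0.pkl","rb"))
import cv2
for k in P: print(k,cv2.projectPoints(P[k],cv2.Rodrigues(np.array(s["R"]))[0],np.array(s["t"]),s["K"],s["dist_coeffs"])[0].ravel())
E
```

```text
knob [617.1  -6.7 190. ]
tip [ 609.9 -113.7  146. ]
rod [624.5 107.6 146. ]
rodmid [619.3  12.4 146. ]
hinge [629.8 182.3 125. ]
86.23387723734069
tip knob 107.22679066060236
knob hinge 189.49588206799115
knob [265.04310073 206.96013926]
tip [270.38247946 264.61840126]
rod [262.29625999 188.51486781]
rodmid [265.89175958 217.30820088]
hinge [260.87970558 176.23373387]
```

The pieces agree with the given sizes: tip to knob measures 107 mm against 108, and knob to hinge 189.5 against 190. The rod lies at 86.2° and the tool's closing axis at 74°. I'll close along the rod with a part opening, so I yaw +12°.

```bash
python3 -m crank '[[0.7,-0.95,0,0,0,0],[0.7,-0.95,0,0,0,0],[0.7,-0.95,0,0,0,0],[0.7,-0.95,0,0,0,0],[0.7,-0.95,0,0,0,0],[0.7,-0.95,0,0,0,0],[0.7,-0.95,0,0,0,0],[0.7,-0.95,0,0,0,0]]' -0.2 60
python3 -m crank '[[0.7,-0.95,0,0,0,0.3],[0.7,-0.95,0,0,0,0.3],[0.7,-0.95,0,0,0,0.3],[0.7,-0.95,0,0,0,0.3],[0.7,-0.95,0,0,0,0.3],[0.7,-0.95,0,0,0,0.3],[0.7,-0.95,0,0,0,0.3],[0.7,-0.95,0,0,0,0.3]]'
python3 -m crank '[[0.7,-0.95,0,0,0,0],[0.7,-0.95,0,0,0,0],[0.7,-0.95,0,0,0,0],[0.7,-0.95,0,0,0,0],[0.7,-0.95,0,0,0,0],[0.7,-0.95,0,0,0,0],[0.7,-0.95,0,0,0,0],[0.7,-0.95,0,0,0,0]]'
```

```text
clock: 0.9
ee_pos: [284.2, 447.8, 231.0]
orientation: [-0.436, -3.111, 0.001]
wrist_force: [1.4, 0.6, -0.2]
gripper_width: 51.1
gripper_force: 0.0
clock: 1.7
ee_pos: [396.1, 295.9, 231.0]
orientation: [-0.107, -3.139, 0.001]
wrist_force: [1.1, -0.5, -0.1]
gripper_width: 51.3
gripper_force: 0.0
clock: 2.5
ee_pos: [508.1, 144.0, 230.9]
orientation: [-0.109, -3.139, 0.0]
wrist_force: [-0.3, 0.6, -0.2]
gripper_width: 51.3
gripper_force: 0.0
```

```bash
python3 -m crank '[[0.68,-0.94,0,0,0,0],[0.68,-0.94,0,0,0,0],[0.68,-0.94,0,0,0,0],[0.68,-0.94,0,0,0,0],[0.68,-0.94,0,0,0,0],[0.68,-0.94,0,0,0,0],[0.68,-0.94,0,0,0,0],[0.68,-0.94,0,0,0,0]]'
python3 -m crank '[[0,0,0,0,0,0],[0,0,0,0,0,0]]'
python3 - <<'E'
from plant import r
import cv2,pickle,numpy as np
o=[]
for n in("wrist","side"):
    f=r.grab_frame(n);pickle.dump(f,open(f"{n}1.pkl","wb"));o.append(f["pixels"])
w=cv2.resize(o[0],(480,360));s=cv2.resize(o[1][170:290,220:320],(300,360),interpolation=cv2.INTER_CUBIC)
cv2.imwrite("pics/d1.png",np.hstack([w,s]))
f=pickle.load(open("wrist1.pkl","rb"))
for p in([617.1,-6.7,190],[609.9,-113.7,146],[617.3,-7,212]):
    print(cv2.projectPoints(np.array(p,float),cv2.Rodrigues(np.array(f["R"]))[0],np.array(f["t"]),f["K"],f["dist_coeffs"])[0].ravel()*480/560)
print(r.read_state()["ee_pos"])
E
```

```text
clock: 3.3
ee_pos: [616.9, -6.3, 230.7]
orientation: [-0.109, -3.138, -0.0]
wrist_force: [0.4, -0.3, 0.2]
gripper_width: 51.1
gripper_force: 0.0
clock: 3.5
ee_pos: [616.1, -5.6, 230.6]
orientation: [-0.11, -3.138, -0.001]
wrist_force: [-0.9, 0.2, 0.0]
gripper_width: 51.4
gripper_force: 0.0
[238.82840055 203.25229168]
[111.76113849 184.12087317]
[238.17911206 216.77568707]
[615.71860043  -4.68653181 230.89158692]
```

View pics/d1.png

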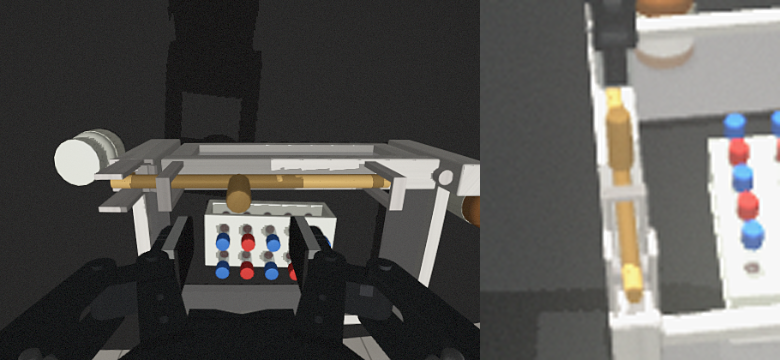

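The wrist picture shows the knob top at about (238,200) against a predicted (239,203), centred between the fingers at 180 and 310. I'll go down and grip.

```bash
python3 -m crank '[[0,0,-0.9,0,0,0],[0,0,-0.9,0,0,0],[0,0,-0.9,0,0,0],[0,0,-0.9,0,0,0],[0,0,0,0,0,0]]'
python3 -m crank '[[0,0,0,0,0,0],[0,0,0,0,0,0],[0,0,0,0,0,0],[0,0,0,0,0,0],[0,0,0,0,0,0]]' 1 60
```

```text
clock: 4.1
ee_pos: [614.0, -4.0, 156.9]
orientation: [-0.107, -3.133, -0.002]
wrist_force: [-0.7, 0.6, -0.2]
gripper_width: 51.5
gripper_force: 0.0
clock: 4.6
ee_pos: [617.5, -5.5, 160.8]
orientation: [0.109, 3.137, -0.0]
wrist_force: [-0.4, 1.1, 6.7]
gripper_width: 16.5
gripper_force: 58.8
```

```bash
python3 -m crank '[[0,0,0.2,0,0,0],[0,0,0.25,0,0,0],[0,0,0.25,0,0,0],[0,0,0,0,0,0],[0,0,0,0,0,0]]'
```

```text
clock: 5.1
ee_pos: [617.1, -5.5, 173.5]
orientation: [0.109, 3.139, 0.0]
wrist_force: [2.5, 1.1, -2.1]
gripper_width: 16.2
gripper_force: 58.5
```

The grip now carries the bolt's weight, at −2.1 N. I'll draw it back 40 mm along the rod.

```bash
python3 -m crank '[[0.02,0.3,0,0,0,0],[0.02,0.3,0,0,0,0],[0.02,0.3,0,0,0,0],[0.02,0.3,0,0,0,0]]'; python3 -m crank '[[0.02,0.3,0,0,0,0],[0.02,0.3,0,0,0,0],[0.02,0.2,0,0,0,0],[0,0,0,0,0,0],[0,0,0,0,0,0]]'
python3 - <<'E'
from plant import r
import cv2,pickle,numpy as np
f=r.grab_frame("top");s=r.grab_frame("side")
a=cv2.resize(f["pixels"][195:245,215:375],None,fx=5,fy=5,interpolation=cv2.INTER_CUBIC)
b=cv2.resize(s["pixels"][160:310,200:320],None,fx=2.3,fy=2.3,interpolation=cv2.INTER_CUBIC)
c=np.zeros((600,800,3),np.uint8);c[:250]=a;c[250:250+b.shape[0],:b.shape[1]]=b
w=cv2.resize(r.grab_frame("wrist")["pixels"],(460,345));c[250:595,300:760]=w
cv2.imwrite("pics/e1.png",c)
E
```

```text
clock: 5.5
ee_pos: [618.6, 18.8, 173.2]
orientation: [0.109, 3.139, -0.001]
wrist_force: [2.5, -1.9, -3.2]
gripper_width: 16.1
gripper_force: 58.5
clock: 6.0
ee_pos: [619.6, 35.4, 173.3]
orientation: [0.109, 3.14, 0.002]
wrist_force: [2.7, 1.2, -2.0]
gripper_width: 16.0
gripper_force: 58.6
```

View pics/e1.png

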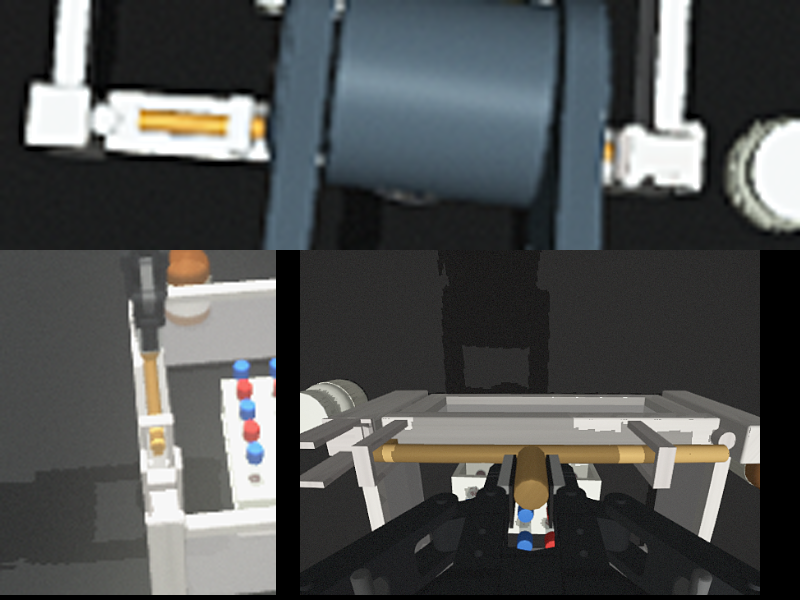

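The tip is out of the keeper: in the top view the cheeks are empty around crop (640,155), and the rod has moved back toward the hinge. Now I swing the gate in an arc about the hinge, radius 150 mm, turning the tool with it.

```bash
python3 -m crank '[[-0.145,0.015,0,0,0,-0.22],[-0.145,0.015,0,0,0,-0.22],[-0.145,0.015,0,0,0,-0.22],[-0.145,0.015,0,0,0,-0.22],[-0.143,0.026,0,0,0,-0.22],[-0.143,0.026,0,0,0,-0.22],[-0.143,0.026,0,0,0,-0.22],[-0.143,0.026,0,0,0,-0.22]]'
```

```text
clock: 6.95
ee_pos: [596.6, 37.7, 173.4]
orientation: [0.352, 3.121, -0.0]
wrist_force: [4.0, 0.6, -2.3]
gripper_width: 16.3
gripper_force: 58.6
```

```bash
python3 -m crank '[[-0.14,0.039,0,0,0,-0.22],[-0.14,0.039,0,0,0,-0.22],[-0.14,0.039,0,0,0,-0.22],[-0.14,0.039,0,0,0,-0.22],[-0.137,0.049,0,0,0,-0.22],[-0.137,0.049,0,0,0,-0.22],[-0.137,0.049,0,0,0,-0.22],[-0.137,0.049,0,0,0,-0.22]]'
python3 -m crank '[[0,0,0,0,0,0],[0,0,0,0,0,0],[0,0,0,0,0,0]]'
python3 - <<'E'
from plant import r
import cv2,numpy as np,pickle
f=r.grab_frame("top");pickle.dump(f,open("top2.pkl","wb"));s=r.grab_frame("side")
a=cv2.resize(f["pixels"][195:265,215:375],None,fx=5,fy=5,interpolation=cv2.INTER_CUBIC)
b=cv2.resize(s["pixels"][160:320,180:320],None,fx=1.5,fy=1.5,interpolation=cv2.INTER_CUBIC)
c=np.zeros((600,800,3),np.uint8);c[:350]=a;c[350:590,:b.shape[1]]=b[:240]
cv2.imwrite("pics/f1.png",c)
q=[r.read_state()]
print(q[0]["ee_pos"],q[0]["orientation"])
E
```

```text
clock: 7.75
ee_pos: [574.5, 44.6, 173.4]
orientation: [0.59, 3.085, -0.0]
wrist_force: [4.9, -0.1, -1.0]
gripper_width: 16.8
gripper_force: 58.6
clock: 8.05
ee_pos: [574.4, 44.6, 173.3]
orientation: [0.588, 3.086, -0.0]
wrist_force: [3.7, -2.4, -1.2]
gripper_width: 16.1
gripper_force: 58.6
[574.39905806  44.60808406 173.29239494] [-5.87837038e-01 -3.08603702e+00  3.84982282e-04]
```

View pics/f1.png

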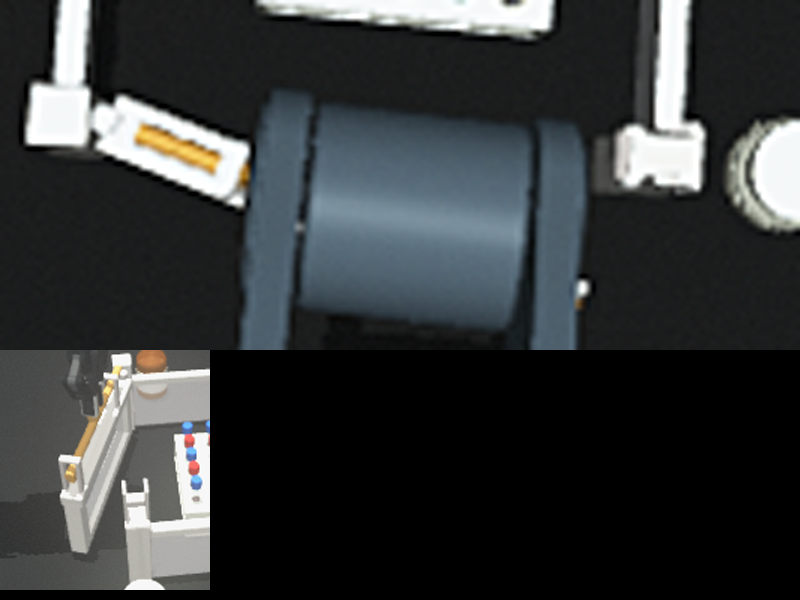

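The gate is ajar and the bolt drawn. The rod tip in the side view is at crop (70,474), which is pixel (226.7,242.7). I'll check the angle with that.

```bash
python3 - <<'E'
import pickle,cv2,numpy as np
s=pickle.load(open("side0.pkl","rb"))
H=np.array([629.7,183.5])
for th in(.25,.28,.31,.34,.37):
    a=np.radians(86.2+180)-th
    p=H+258*np.array([np.cos(a),np.sin(a)])
    print(th,cv2.projectPoints(np.array([*p,153.]),cv2.Rodrigues(np.array(s["R"]))[0],np.array(s["t"]),s["K"],s["dist_coeffs"])[0].ravel())
E
```

```text
0.25 [233.8022716  245.64580824]
0.28 [229.75377351 245.20659176]
0.31 [225.75321844 244.67923912]
0.34 [221.80678648 244.06507063]
0.37 [217.92046893 243.36559589]
```

The camera gives about 0.303 rad and the arm's motion 0.309, so the free edge is about 79 mm out. The grip is steady and the bystanders are untouched, so I'm handing in.

```bash
python3 -c "
from plant import r
print(r.hand_in())"
```

```text
the job is handed in; nothing more can be done
None
```

I lifted the bolt, drew it back about 40 mm clear of the keeper and swung the gate to about 0.31 rad (about 8 cm at its free edge), then handed in at about 8 s with the gripper still holding the gate by the knob and no sign of contact with the rack, bottle or jar; no verdict came back.

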